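# Hook a trapped bush out of the covered feeder

### The job

A brass bush is trapped in the left lane of the covered bush feeder, behind a cross stop whose place you have to feel. With the hooked pick, hook the bush by its bore, draw it gently up against the stop, shift it sideways through the opening beside the stop into the right lane, and draw it right out of the mouth so that it stands upright on the bench in front, clear of the feeder. Then stand the pick upright on the bench with its hook clear of the bush; touch the bush only with the pick, never force it, and leave the jars and the toy globe alone.

Things in the scene. Friction and masses are not known exactly. Their poses are not given: they have to be found in the camera images.
- feeder: Bush feeder: low plywood tunnel fixed to the bench, green roof with an oblong sight opening (x 58 to 118, y 5 to 38 mm). Origin: on the bench, middle of the open mouth; x into the tunnel, y left as one looks in. No floor: parts slide on the bench. Inside 80 mm wide (y -40 to 40), 128 mm deep, roof 70 mm up and 4 mm thick; walls 8 mm thick.
- mouth (a point): Middle of the feeder's mouth, 20 mm above the bench, axes as the feeder's. Within, a rib 6 mm thick, 20 mm tall, at y = 0 parts a left and a right lane. It begins 38 mm behind the rear face of the cross stop (see left lane) and runs on to the back wall; those 38 mm are the only opening between the lanes.
- left_lane (a point): Middle of the left lane (y 3 to 40 mm) in the mouth's plane, 20 mm above the bench, axes as the feeder's. A steel cross stop 20 mm tall and 5 mm thick closes this lane; its rear face lies anywhere from x = 12 to 50 mm behind the mouth, set anew each time, hidden under the roof and to be found by feel.
- right_lane (a point): Middle of the right lane (y -40 to -3 mm) in the mouth's plane, 20 mm above the bench, axes as the feeder's. This lane is open all the way to the mouth; there is no rib ahead of the stop.
- bush_center (a point): Centre (12 mm above its underside) of the brass bush: upright ring, 30 mm outside, 24 mm tall, 18 mm bore right through, about 0.1 kg. It starts upright in the left lane, 88 to 102 mm inside the mouth below the roof's sight opening, and slides with a light drag of about 1 N; over 20 N from the pick counts as forcing it.
- bush: The same brass bush; origin at the centre of its underside, z along the bore.
- pick_grip (a point): Grip point on the axis of the pick's upright wooden handle, 88 mm above the foot's underside. Handle 24 mm (x) by 16 mm (y), from 8 to 108 mm above the foot's underside. Grip it firmly across its 16 mm (y).
- pick: Hooked pick, 0.22 kg; origin under the foot on the handle's axis, x along the shank to the hook, z up. It stands by itself on a steel foot 8 mm thick (x -38 to 14 mm, y -22 to 22 mm). A 6 mm round shank leaves the handle along +x, its underside 28 mm above the foot's underside, and bends straight down at x = 125 mm.
- hook_tip (a point): Lowest point of the hook, a 6 mm round pin pointing straight down, 22 mm below the shank's underside; 125 mm ahead of the handle's axis, 6 mm above the foot's underside.
- ink_pot: Squat glass pot with a yellow lid, 52x52x40 mm, bystander on the bench; origin at its underside.
- small_jar_1: Small glass jar with a yellow lid, 36x36x48 mm, bystander; origin at its underside.
- toy_globe: Thumb-size toy globe on a red foot, 36x36x50 mm, bystander; origin at its underside.

How it is judged:
On the way, in this order (a step that is already met when the one before it is completed fails the run):
1. the pick's hook is down in the bush's bore (horizontal distance between hook_tip and bush_center below 0.009 m and z of hook_tip in the frame of bush below 0.018 m), for 0.2 s.
2. the bush has been shifted into the right lane while still inside the feeder (y of bush_center in the frame of feeder below -0.014 m and x of bush_center in the frame of feeder above 0.005 m), for 0.1 s.
At the end, for the whole second after the job is handed in: The bush stands upright (0.1 rad) and still on the bench, its centre 18 to 200 mm before the feeder's mouth; the pick stands upright (0.1 rad) and still on its foot on the bench, not touching the bush, its hook more than 20 mm from the bush's centre (x of bush_center in the frame of feeder between -0.2 and -0.018 m and height (world z) of bush_center below 0.016 m and angle between each of bush, pick's own z axis and vertical below 0.1 rad and linear speed of each of bush, pick below 0.01 m/s and height (world z) of pick below 0.005 m and horizontal distance between hook_tip and bush_center above 0.02 m and contact force between pick and bush below 0.1 N).
It fails at once if the pick forces the bush (more than 20 N between them) (contact force between pick and bush above 20 N).
It fails at once if the pick is forced against the feeder (more than 20 N) (contact force between pick and feeder above 20 N).
It fails at once if the robot itself touches the bush (contact force between any of the fingers, the arm and bush above 0.5 N).
It fails at once if a jar or the toy globe is disturbed (moved more than 20 mm) (distance of any of ink_pot, small_jar_1, toy_globe from where it was at the start of the episode above 0.02 m).
It also fails if it takes over 61 s, if anything falls off the work surface, if the arm or the gripper's body presses on something with over 40 N, if the wrist force passes 120 N, or if a joint passes its speed limit or range.

### The arm

A 6-joint arm with a two-finger parallel gripper is mounted at the origin on the work surface; the furniture and walls round the work are solid. World frame = base frame: x ahead of the robot, y to its left, z up, the work surface at z = 0. Lengths are in m, angles in rad, forces in N, time in s.
With the tool pointing down it reaches from about 0.375 to 0.975 m from the base axis. Payload 3.8 kg.
Tool frame: the origin (TCP) lies midway between the tips of the shut fingers; the grasp point (between the pads) lies 19 mm behind it; x points along the fingers, y is the direction in which the jaws open and shut, and the axes are right-handed (so a half turn about x gives the same grasp; the last joint's range is limited). The gripper opens to 85 mm and grips with 20 to 120 N. Pads are 22 mm wide; open, the fingers measure 114 mm over their backs; the gripper's body (76 mm by 85 mm) begins 54 mm behind the grasp point. The pads swing forward as they close: fully open they stand 13 mm farther back than shut.
Start: joints at [1.08, 0.264, 1.604, -0, 1.274, -0.037], TCP at [0.296, 0.607, 0.231] pointing down, gripper open.
Joint ranges: [-2.63, 2.63], [-0.94, 2.18], [0.31, 2.57], [-1.31, 4.45], [0, 2.66], [-2.55, 2.55]. Speed limits (rad/s): [2.57, 2.57, 3.14, 3.14, 3.14, 3.14].

### API

Orientations are given as a rotation vector (axis times angle).
In Python, from workcell import read_state, read_camera, get_calibration, finish_job gives the robot as it stands. The module is installed in compiled form; this text tells all that it offers.
- The arm moves only by the shell command python3 -m creep 'ROWS' [FORCE]. ROWS is JSON, a list of rows, each a list of 3 entries, a list of its own where there are three numbers: the closure in counts, from 0 (fully open) to 255 (shut), then the shift along the world's x, y, z in mm, then the turn about the world's z in rad. In form: [[hand, [tx, ty, tz], spin], ...]. A call has exactly 8 rows; each row shifts and turns the commanded pose from where the row before left it; what a row does not reach is not made up. A row lasts 1/12 s, in which the tool goes at most 41.7 mm and 7.16 degrees, less where a joint would pass 70% of its speed; a pose out of reach is approached as far as the arm can. A call is refused whole if a number of a shift passes 41.7 or a number of a turn 0.125, either way. A call with a gripper value outside its range is refused whole. The fingers move at their own pace and stop on an object; FORCE is the grip in N (left out, the last holds). Time passes only in rows, so rows that do not move let the fingers close, or fill a call up. It gives the time, the measured TCP pose, the force and the opening at its end, in the units of the state.
- read_state(): the state, without advancing time (a new reading comes with each control period).
- read_camera(name): name is "scene" or "top" or "wrist"; returns (picture, depth): 420x560x3 uint8, blue, green, red; 420x560 float32, m along the optical axis (not along the pixel's ray), 0 where there is no reading.
- get_calibration(name): a dict with "K" (3x3 intrinsics, pixels), "k1" (the pictures are not rectified: a ray, as slopes to the right and down, at radius r is drawn at 1 + k1 r^2 times it, then the intrinsics apply), "eye" and "orientation" of the camera in the world. Camera axes: x right, y down, z forward; pixel columns grow to the right and rows downward; lengths in m; the calibration is good to about 2 mm. A picture is of the moment at which its call begins: read the wrist's pose just before it. get_calibration takes no time and is no camera call; for the wrist camera it gives the pose at the moment of the call.
- finish_job(): hands the job in, once; it reports no verdict.
The state is a dict: "time": time; "q": joint angles; "joint_vel": joint speeds; "joint_torque": joint torques, N m; "tool_pos": TCP position; "tcp_rot": TCP orientation; "wrist_force": force on the tool from outside, world axes, zero at the start; "torque": the same for the moment, N m; "width": opening from 0.0 (shut) to 1.0 (fully open).
Only numpy, scipy, OpenCV 4.12 (cv2) and the standard library are available. Lean on these libraries where they do the work, as an engineer would, in place of code of your own. Each camera call takes 0.05 s, during which the arm holds its last target.

## Working session

There is one attempt and no reset: what is moved stays moved. The work goes in short steps, Python scripts to look and compute and a shell command to move; the robot and the scene stay as the last step left them, time stands still between calls to the robot, and variables do not carry over. Pictures are saved under pics/ and viewed, and the job is handed in when it is done.

```bash
mkdir -p pics; ls
python3 - <<'E'
from workcell import *
import cv2
s=read_state(); print(s)
for n in ["scene","top"]:
    im,d=read_camera(n); cv2.imwrite(f"pics/{n}0.png",im); c=get_calibration(n); print(n,c)
    import numpy as np
    np.savez(f"pics/{n}0.npz",im=im,d=d,K=c["K"],k1=c["k1"],eye=c["eye"],R=c["orientation"])
E
```

```text
pics
{'time': 0.0, 'q': array([ 1.08012672e+00,  2.64800770e-01,  1.60537770e+00, -3.84407913e-06,
        1.27369924e+00, -3.68972035e-02]), 'joint_vel': array([-9.30411345e-04,  1.52040296e-03,  1.20301683e-03,  4.26583244e-04,
        1.45525908e-03, -1.30331396e-05]), 'joint_torque': array([ 8.49512489e-04, -5.15140986e+01, -3.67308390e+01,  1.48509599e-05,
        1.32897100e-02,  1.63428848e-05]), 'tool_pos': array([0.29554769, 0.60604182, 0.22992794]), 'tcp_rot': array([ 0.35411994,  1.54194247, -0.35761141]), 'wrist_force': array([0.07372632, 0.07613378, 0.11884052]), 'torque': array([-0.01045951, -0.00180066,  0.02786731]), 'width': 1.0013423667706236}
scene {'K': array([[397.99261602,   0.        , 275.93781227],
       [  0.        , 397.99261602, 210.39718346],
       [  0.        ,   0.        ,   1.        ]]), 'k1': -0.1111259382338311, 'eye': array([ 1.08415938, -0.30709464,  0.68959119]), 'orientation': array([-2.14256151, -1.09578973,  0.460923  ])}
top {'K': array([[546.32631524,   0.        , 280.24109532],
       [  0.        , 546.32631524, 199.83817544],
       [  0.        ,   0.        ,   1.        ]]), 'k1': -0.12304665295200123, 'eye': array([0.3802677 , 0.01273428, 1.17618359]), 'orientation': array([-2.08562405,  2.13197514, -0.17220743])}
```

View pics/scene0.png

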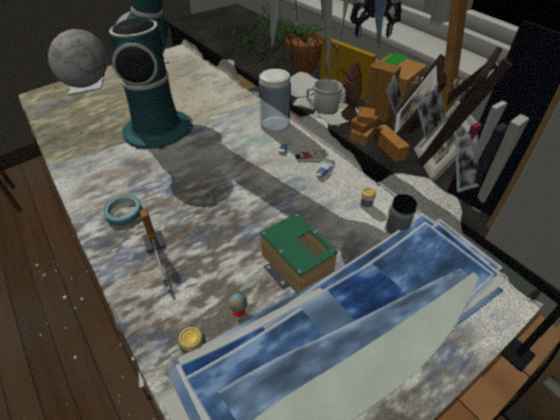

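View pics/top0.png

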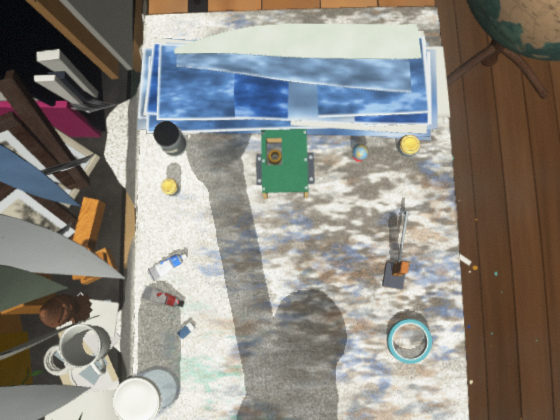

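```bash
cat > h.py <<'E'
import numpy as np, cv2
from scipy.spatial.transform import Rotation as Ro
def ld(n):
    z=np.load(f"pics/{n}.npz"); return z
def take(name,tag):
    from workcell import read_camera,get_calibration
    c=get_calibration(name); im,d=read_camera(name)
    cv2.imwrite(f"pics/{tag}.png",im)
    np.savez(f"pics/{tag}.npz",im=im,d=d,K=c["K"],k1=c["k1"],eye=c["eye"],R=c["orientation"])
    return ld(tag)
def rays(z,uv):
    uv=np.atleast_2d(np.array(uv,float)).reshape(-1,1,2)
    n=cv2.undistortPoints(uv,z["K"],np.array([float(z["k1"]),0,0,0])).reshape(-1,2)
    return np.c_[n,np.ones(len(n))]@Ro.from_rotvec(z["R"]).as_matrix().T
def onz(z,uv,h):
    r=rays(z,uv); e=z["eye"]; t=(h-e[2])/r[:,2]; return e+r*t[:,None]
def proj(z,P):
    R=Ro.from_rotvec(z["R"]).as_matrix(); p=(np.atleast_2d(P)-z["eye"])@R
    s=p[:,:2]/p[:,2:]; s=s*(1+float(z["k1"])*(s**2).sum(1,keepdims=True))
    K=z["K"]; return s*[K[0,0],K[1,1]]+[K[0,2],K[1,2]]
def cloud(z):
    d=z["d"]; v,u=np.mgrid[:d.shape[0],:d.shape[1]]
    n=cv2.undistortPoints(np.stack([u,v],-1).reshape(-1,1,2).astype(float),z["K"],np.array([float(z["k1"]),0,0,0])).reshape(-1,2)
    P=(np.c_[n,np.ones(len(n))]*d.reshape(-1,1))@Ro.from_rotvec(z["R"]).as_matrix().T+z["eye"]
    P[d.ravel()==0]=np.nan
    return P.reshape(*d.shape,3)
def crop(z,tag,x0,y0,x1,y1,k):
    im=z["im"][y0:y1,x0:x1]; cv2.imwrite(f"pics/{tag}.png",cv2.resize(im,None,fx=k,fy=k,interpolation=cv2.INTER_CUBIC))
E
python3 - <<'E'
from h import *
z=ld("top0"); crop(z,"c_feeder",245,120,325,210,6); crop(z,"c_pick",370,190,420,295,5)
im=z["im"]; hsv=cv2.cvtColor(im,cv2.COLOR_BGR2HSV)
P=cloud(z)
m=cv2.inRange(hsv,(60,120,40),(90,255,200)); m[:100]=0;m[230:]=0
n,l,st,c=cv2.connectedComponentsWithStats(m); 
for i in range(1,n):
    if st[i,4]>200: 
        cs,_=cv2.findContours((l==i).astype(np.uint8),0,1); r=cv2.minAreaRect(cs[0]); print(st[i],r)
        b=cv2.boxPoints(r)+0.0; print(b, onz(z,b,0.074).round(4)); print(np.nanmedian(P[l==i],0))
for uv in [(400,270),(390,280),(403,205),(200,300)]: print(uv,P[uv[1],uv[0]])
E
```

```text
[ 262  130   45   62 2054] ((284.0, 160.5), (61.0, 44.0), 90.0)
[[262. 130.]
 [306. 130.]
 [306. 191.]
 [262. 191.]] [[ 0.7444  0.077   0.074 ]
 [ 0.7418 -0.0159  0.074 ]
 [ 0.6104 -0.0122  0.074 ]
 [ 0.6127  0.0786  0.074 ]]
[0.66358998 0.02275197 0.07388008]
(400, 270) [ 0.44193917 -0.19083507  0.10424971]
(390, 280) [ 0.42697728 -0.18695793  0.00627149]
(403, 205) [ 0.59002646 -0.2261493  -0.0042706 ]
(200, 300) [3.93270873e-01 2.19243521e-01 1.27346375e-04]
```

```bash
true
```

```text
(no output)
```

View pics/c_feeder.png

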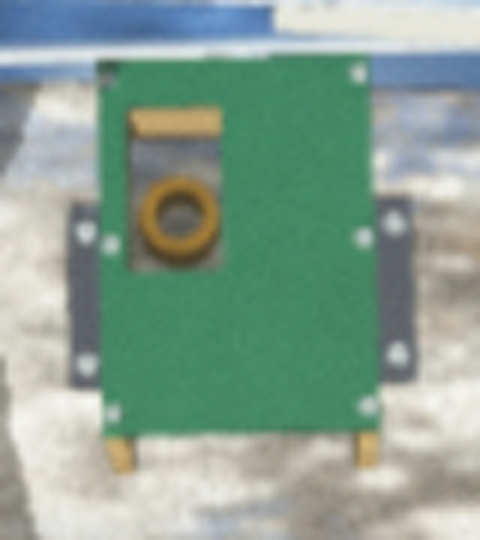

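View pics/c_pick.png

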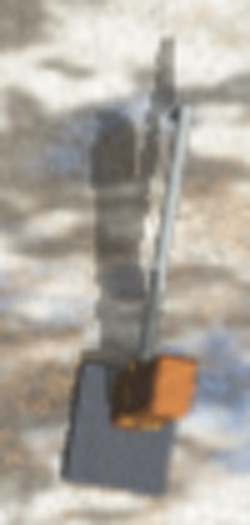

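Run:
```python
from h import *
z=ld("top0")
R=Ro.from_rotvec([ 0.35411994,  1.54194247, -0.35761141]).as_matrix(); print("tool\n",R.round(3),"jaw yaw",np.degrees(np.arctan2(R[1,1],R[0,1])))
f=lambda x,y:(245+x/6-.4,120+y/6-.4)
g=lambda x,y:(370+x/5-.4,190+y/5-.4)
print("roof",onz(z,[f(100,62),f(371,55),f(378,432),f(104,435)],.074).round(4))
print("wallfeet",onz(z,[f(110,470),f(134,470),f(358,467),f(378,467)],0).round(4))
print("opening",onz(z,[f(132,108),f(221,108),f(222,268),f(132,270)],.074).round(4))
print("bush",onz(z,[f(180,218)],.024).round(4), onz(z,[f(142,218),f(219,218),f(180,178),f(180,262)],.024).round(4))
s=onz(z,[g(147,355),g(181,108)],.031);print("shank",s.round(4),np.degrees(np.arctan2(*(s[1]-s[0])[[1,0]])))
print("handletop",onz(z,[g(156,355),g(196,358),g(192,412),g(148,418)],.108).round(4))
print("foot",onz(z,[g(80,362),g(62,480),g(164,493)],.008).round(4))
hsv=cv2.cvtColor(z["im"],cv2.COLOR_BGR2HSV)
print(onz(z,[(410,145),(360,152),(169,186),(170,138)],.04).round(3))
```

```text
tool
 [[-0.001  0.438  0.899]
 [-0.002  0.899 -0.438]
 [-1.    -0.002 -0.   ]] jaw yaw 64.00082674978707
roof [[ 0.7446  0.0785  0.074 ]
 [ 0.7445 -0.0169  0.074 ]
 [ 0.609  -0.0154  0.074 ]
 [ 0.6104  0.0787  0.074 ]]
wallfeet [[ 0.6127  0.0811  0.    ]
 [ 0.6124  0.0723  0.    ]
 [ 0.6115 -0.0096  0.    ]
 [ 0.6113 -0.0169  0.    ]]
opening [[0.7274 0.0674 0.074 ]
 [0.7265 0.0362 0.074 ]
 [0.6685 0.037  0.074 ]
 [0.6686 0.0683 0.074 ]]
bush [[0.7008 0.053  0.024 ]] [[0.7012 0.0669 0.024 ]
 [0.7004 0.0388 0.024 ]
 [0.7159 0.0528 0.024 ]
 [0.6842 0.0533 0.024 ]]
shank [[ 0.4658 -0.2037  0.031 ]
 [ 0.5702 -0.2242  0.031 ]] -11.102138546503374
handletop [[ 0.46   -0.1927  0.108 ]
 [ 0.4584 -0.2083  0.108 ]
 [ 0.4374 -0.2056  0.108 ]
 [ 0.4356 -0.1882  0.108 ]]
foot [[ 0.4653 -0.1792  0.008 ]
 [ 0.4156 -0.1691  0.008 ]
 [ 0.4089 -0.2122  0.008 ]]
[[ 0.714 -0.241  0.04 ]
 [ 0.7   -0.132  0.04 ]
 [ 0.636  0.281  0.04 ]
 [ 0.744  0.281  0.04 ]]
```

```bash
python3 -m creep '[[0,[25,-25,0],0.03],[0,[25,-33,0],0.03],[0,[25,-33,0],0.03],[0,[25,-35,0],0.03],[0,[25,-35,0],0.03],[0,[25,-35,0],0.03],[0,[0,-35,0],0.03],[0,[0,-35,0],0.03]]' 80
```

```text
time: 0.77
tool_pos: [0.4444, 0.3418, 0.2305]
tcp_rot: [0.167, 1.565, -0.168]
wrist_force: [0.2, -1.3, 0.6]
width: 1.0
```

```bash
python3 -m creep '[[0,[0,-35,0],0],[0,[0,-35,0],0],[0,[0,-35,0],0],[0,[0,-35,0],0],[0,[0,-35,0],0],[0,[0,-35,0],0],[0,[0,-35,0],0],[0,[0,-35,0],0]]'
```

```text
time: 1.43
tool_pos: [0.4428, 0.0624, 0.231]
tcp_rot: [0.168, 1.565, -0.168]
wrist_force: [1.0, -0.6, -0.7]
width: 1.001
```

```bash
python3 -m creep '[[0,[0,-38,0],0.02],[0,[0,-38,0],0],[0,[0,-38,0],0],[0,[0,-38,0],0],[0,[0,-38,0],0],[0,[0,-38,0],0],[0,[0,-31,0],0],[0,[0,0,0],0]]'; python3 -c "
from h import *
z=take('wrist','w1'); print(z['eye'],z['K'])"
```

```text
time: 2.1
tool_pos: [0.4431, -0.1999, 0.2311]
tcp_rot: [0.154, 1.565, -0.158]
wrist_force: [-0.1, 0.6, -0.4]
width: 0.999
[ 0.36832721 -0.18440755  0.37309305] [[347.44048003   0.         280.71643361]
 [  0.         347.44048003 209.90737017]
 [  0.           0.           1.        ]]
```

View pics/w1.png

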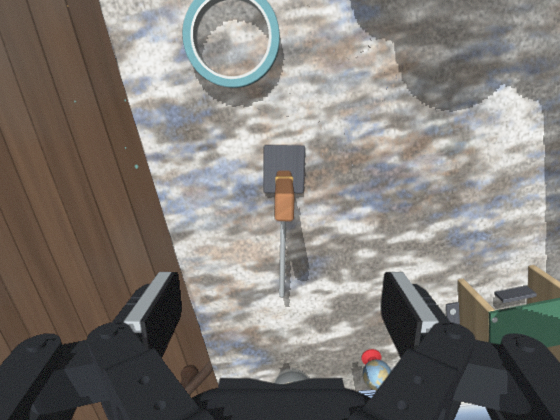

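Run:
```python
from h import *
z=ld("w1"); crop(z,"w1f",440,250,560,360,6); crop(z,"w1p",250,130,320,320,3)
print(onz(z,[(284.5,199),(284.5,178)],.108).round(4))
m=onz(z,[(276,181),(293,180),(294,219),(275,219)],.108)
print(m.round(4))
P=cloud(z)
for uv in [(284,200),(283,240),(283,270),(284,290),(284,160),(515,293),(515,298),(515,288)]: print(uv,P[uv[1],uv[0]].round(4))
```

```text
[[ 0.441  -0.1965  0.108 ]
 [ 0.4243 -0.1933  0.108 ]]
[[ 0.4254 -0.2002  0.108 ]
 [ 0.4272 -0.1871  0.108 ]
 [ 0.4589 -0.1923  0.108 ]
 [ 0.4559 -0.2073  0.108 ]]
(284, 200) [ 0.4421 -0.1971  0.1066]
(283, 240) [ 0.5052 -0.2102  0.0331]
(283, 270) [ 0.5388 -0.2169  0.0347]
(284, 290) [ 0.5826 -0.2242  0.0006]
(284, 160) [ 0.4266 -0.1934  0.0066]
(515, 293) [0.6371 0.0498 0.0125]
(515, 298) [0.6387 0.0452 0.0197]
(515, 288) [0.637  0.0558 0.003 ]
```

View pics/w1f.png

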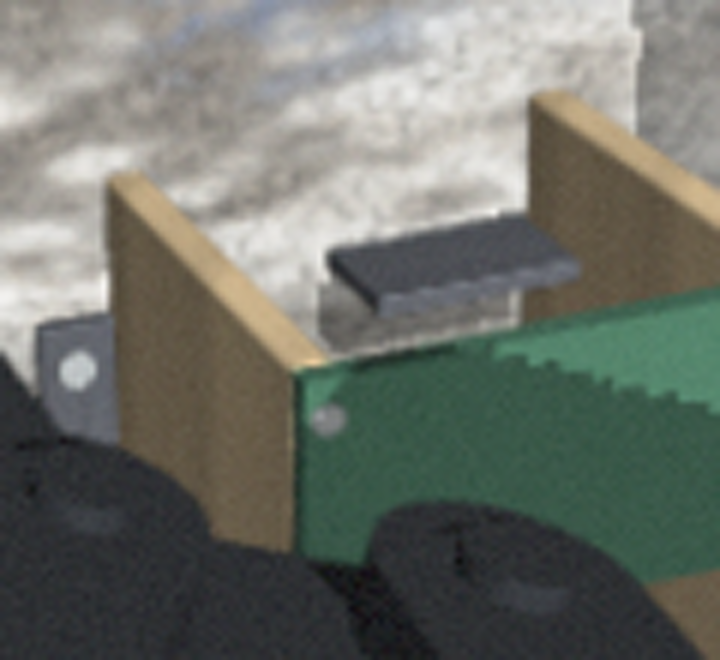

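View pics/w1p.png

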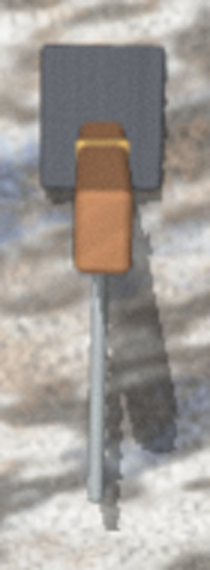

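Run:
```python
from h import *
z=ld("w1")
print(onz(z,[(284.3,206.7),(276,194),(292.5,194),(294,220),(275.5,220)],.108).round(4))
s=onz(z,[(282.2,225),(281.6,295)],.032);print(s.round(4),np.degrees(np.arctan2(*(s[1]-s[0])[[1,0]])))
f=lambda x,y:(440+x/6-.4,250+y/6-.4)
print("stop top edges",onz(z,[f(330,255),f(520,215),f(380,300),f(580,265)],.02).round(4))
print("mouth",onz(z,[f(110,175),f(530,95)],0).round(4),onz(z,[f(297,372),f(720,290)],.074).round(4))
print("stop botton",onz(z,[f(330,255),f(520,215)],0).round(4))
from workcell import read_state
s=read_state(); R=Ro.from_rotvec(s["tcp_rot"]).as_matrix(); print(np.degrees(np.arctan2(R[1,1],R[0,1])),s["tool_pos"])
```

```text
[[ 0.4472 -0.1979  0.108 ]
 [ 0.4356 -0.2023  0.108 ]
 [ 0.4382 -0.1896  0.108 ]
 [ 0.4597 -0.1924  0.108 ]
 [ 0.4568 -0.2071  0.108 ]]
[[ 0.4889 -0.2078  0.032 ]
 [ 0.5703 -0.2247  0.032 ]] -11.729601169081638
stop top edges [[0.6248 0.0202 0.02  ]
 [0.6241 0.0584 0.02  ]
 [0.6374 0.0303 0.02  ]
 [0.6384 0.0712 0.02  ]]
mouth [[ 0.6107 -0.0137  0.    ]
 [ 0.6108  0.0735  0.    ]] [[ 0.6075 -0.0168  0.074 ]
 [ 0.6077  0.0573  0.074 ]]
stop botton [[0.6394 0.0317 0.    ]
 [0.6386 0.0722 0.    ]]
78.63381011199372 [ 0.44299027 -0.1974127   0.2308186 ]
```

```bash
python3 -m creep '[[0,[5,-1,-25],0],[0,[0,0,-30],0],[0,[0,0,-30],0],[0,[0,0,-30],0],[0,[0,0,-27],0],[0,[0,0,-20],0],[0,[0,0,0],0],[0,[0,0,0],0]]' 80; python3 -m creep '[[255,[0,0,0],0],[255,[0,0,0],0],[255,[0,0,0],0],[255,[0,0,0],0],[255,[0,0,0],0],[255,[0,0,0],0],[255,[0,0,0],0],[255,[0,0,0],0]]' 80; python3 -c "
from h import *
z=take('wrist','w2')"
```

```text
time: 2.82
tool_pos: [0.4473, -0.1944, 0.0681]
tcp_rot: [0.153, 1.569, -0.15]
wrist_force: [-0.8, 0.1, 0.7]
width: 1.0
time: 3.48
tool_pos: [0.4491, -0.1964, 0.07]
tcp_rot: [0.152, 1.564, -0.153]
wrist_force: [0.4, -0.7, 4.2]
width: 0.173
```

```bash
python3 -m creep '[[255,[0,0,10],0],[255,[0,0,18],0],[255,[0,30,0],0.03],[255,[0,38,0],0.04],[255,[0,38,0],0.04],[255,[0,38,0],0.04],[255,[0,38,0],0.035],[255,[0,38,0],0]]'; python3 -m creep '[[255,[0,30,0],0],[255,[0,0,0],0],[255,[0,0,0],0],[255,[0,0,0],0],[255,[0,0,0],0],[255,[0,0,0],0],[255,[0,0,0],0],[255,[0,0,0],0]]'; python3 -c "
from h import *
z=take('wrist','w3');z=take('top','t3');crop(z,'t3c',230,110,350,290,3)
from workcell import read_state
s=read_state(); R=Ro.from_rotvec(s['tcp_rot']).as_matrix(); print(np.degrees(np.arctan2(R[1,1],R[0,1])),s['tool_pos'])
"
```

```text
time: 4.2
tool_pos: [0.4474, 0.0256, 0.0972]
tcp_rot: [0.006, 1.572, -0.006]
wrist_force: [0.5, 0.3, -3.4]
width: 0.176
time: 4.87
tool_pos: [0.4486, 0.0531, 0.0972]
tcp_rot: [0.008, 1.571, -0.008]
wrist_force: [0.2, -0.5, -0.9]
width: 0.177
89.42741545985517 [0.44856981 0.05336552 0.09725749]
```

View pics/w3.png

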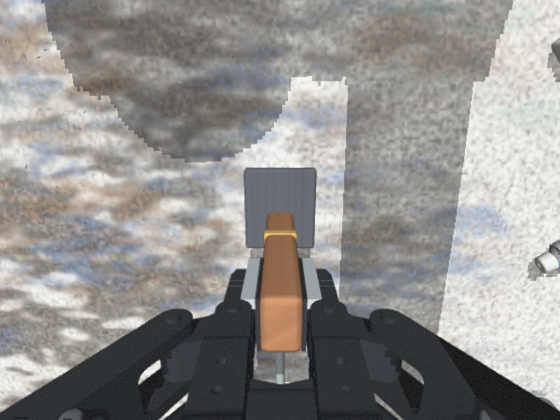

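View pics/t3c.png

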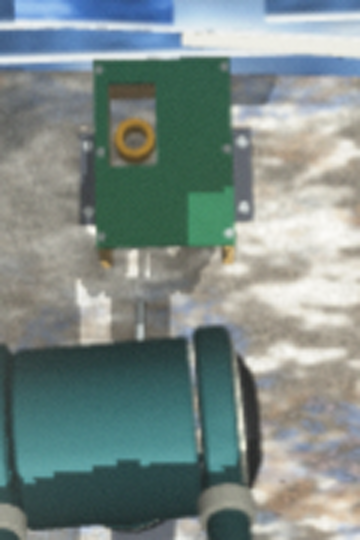

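Run:
```python
from h import *
z=ld("w3")
print("handle top", onz(z,[(261.5,348),(301,348),(281,350)],.135).round(4))
P=cloud(z); print(P[320,281],P[200,280],P[375,282])
print("foot",onz(z,[(245,169),(315,169),(246,246)],.035).round(4))
z=ld("t3"); crop(z,'t3d',260,185,295,230,12)
print(onz(z,[(276.6,216)],.058))
```

```text
handle top [[0.4571 0.0463 0.135 ]
 [0.4572 0.0606 0.135 ]
 [0.458  0.0533 0.135 ]]
[0.44502874 0.05344365 0.13528319] [0.42972812 0.0530971  0.03444715] [0.54002731 0.05324539 0.05931066]
foot [[0.4102 0.0325 0.035 ]
 [0.4106 0.0741 0.035 ]
 [0.4598 0.0311 0.035 ]]
[[0.56230223 0.04988403 0.058     ]]
```

View pics/t3d.png

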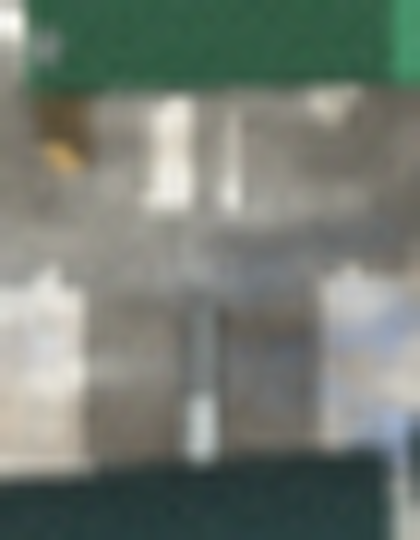

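Run:
```python
from h import *
z=ld("t3")
f=lambda x,y:(260+x/12-.46,185+y/12-.46)
print(onz(z,[f(202,295),f(202,300),f(202,450)],.056).round(4))
hsv=cv2.cvtColor(z["im"],cv2.COLOR_BGR2HSV)
m=cv2.inRange(hsv,(10,130,60),(28,255,255)); m[:145]=0; m[170:]=0; m[:,:262]=0;m[:,290:]=0
v,u=np.nonzero(m); print(len(u),u.min(),u.max(),v.min(),v.max()); print(cv2.minEnclosingCircle(np.c_[u,v].astype(np.float32)))
c,r=cv2.minEnclosingCircle(np.c_[u,v].astype(np.float32)); print(onz(z,[c],.02))
crop(z,'t3e',262,132,292,170,14)
```

```text
[[0.5771 0.0502 0.056 ]
 [0.5763 0.0502 0.056 ]
 [0.55   0.0506 0.056 ]]
88 268 280 150 162
((274.1875, 156.0625), 6.5700364112854)
[[0.70163374 0.0540623  0.02      ]]
```

View pics/t3e.png

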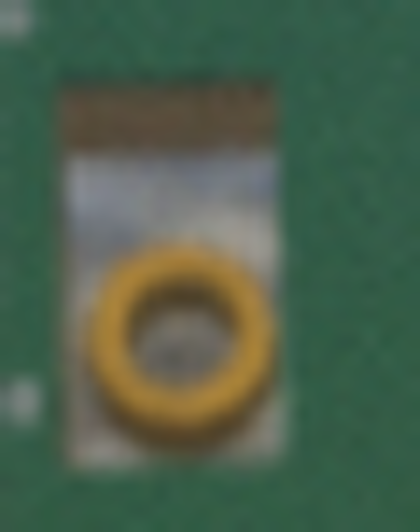

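```bash
python3 -m creep '[[255,[8,3,0],0],[255,[16,0,0],0],[255,[18,0,0],0],[255,[18,0,0],0],[255,[18,0,0],0],[255,[17,0,0],0],[255,[10,0,0],0],[255,[0,0,0],0]]'; python3 -c "
from h import *
z=take('top','t4');crop(z,'t4c',250,120,310,220,6);z=take('scene','s4');crop(z,'s4c',220,190,360,310,5)
"
```

```text
time: 5.63
tool_pos: [0.5563, 0.0571, 0.0976]
tcp_rot: [0.007, 1.568, -0.007]
wrist_force: [0.3, -0.5, -1.9]
width: 0.177
```

View pics/t4c.png

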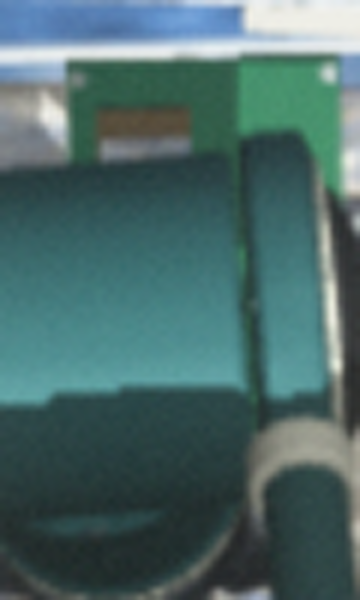

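View pics/s4c.png

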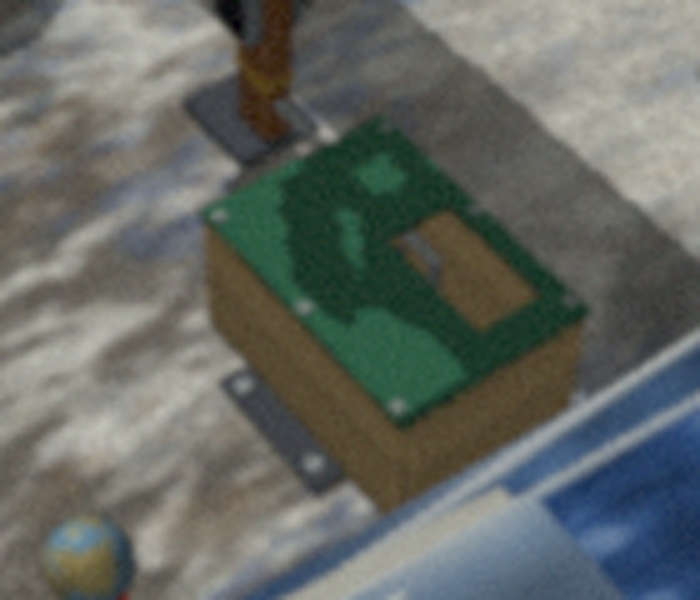

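Run:
```python
from h import *
z=ld("s4"); P=cloud(z)
f=lambda x,y:(220+x/5-.4,190+y/5-.4)
c=onz(z,[f(395,240),f(452,210),f(538,293),f(485,330)],.074); print(c.round(4))
print("hook",onz(z,[f(425,245),f(436,262)],.059).round(4),onz(z,[f(434,285)],.045).round(4))
for x,y in [(415,240),(425,247),(434,262),(435,275),(433,282)]:
    u,v=np.round(f(x,y)).astype(int); print((u,v),P[v,u].round(4))
crop(z,"s4d",290,225,335,262,16)
from workcell import read_state
s=read_state(); print(s['tool_pos'],s['wrist_force'])
z=ld("t4"); h=onz(z,[(250+100/6-.4,120+107/6-.4),(250+190/6-.4,120+107/6-.4)],.074); print(h.round(4))
```

```text
[[0.674  0.0399 0.074 ]
 [0.675  0.0692 0.074 ]
 [0.7299 0.0689 0.074 ]
 [0.7319 0.0397 0.074 ]]
hook [[0.6736 0.0568 0.059 ]
 [0.6836 0.0547 0.059 ]] [[0.6841 0.0541 0.045 ]]
(np.int64(303), np.int64(238)) [0.6707 0.0548 0.0595]
(np.int64(305), np.int64(239)) [0.6743 0.0574 0.0579]
(np.int64(306), np.int64(242)) [0.6819 0.054  0.0578]
(np.int64(307), np.int64(245)) [0.6841 0.0554 0.0493]
(np.int64(306), np.int64(246)) [0.6832 0.0536 0.0465]
[0.55319628 0.05699204 0.09686333] [-1.49587961  0.50265859 -2.2481127 ]
[[0.7278 0.0681 0.074 ]
 [0.7268 0.0365 0.074 ]]
```

View pics/s4d.png

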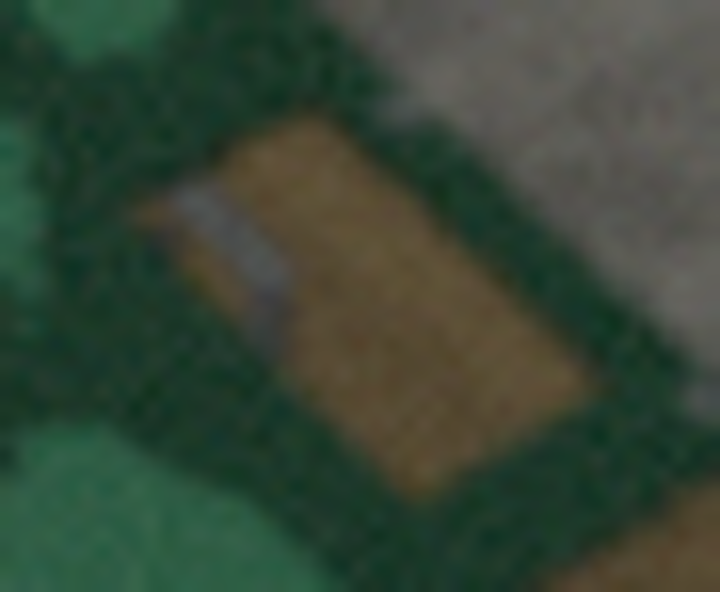

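```bash
python3 -m creep '[[255,[4,0,0],0],[255,[6,0,0],0],[255,[6,0,0],0],[255,[5,0,0],0],[255,[3,0,0],0],[255,[0,0,0],0],[255,[0,0,0],0],[255,[0,0,0],0]]'; python3 -c "
from h import *
z=take('scene','s5');crop(z,'s5d',290,225,335,262,16)
from workcell import read_state
s=read_state(); print(s['tool_pos'],s['wrist_force'])
P=cloud(z)
np.set_printoptions(suppress=True)
for v in range(240,256):
  for u in range(304,322):
    p=P[v,u]
    if p[2]>0.035 and p[2]<.066: print(u,v,p.round(4),z['im'][v,u])
"
```

```text
time: 6.4
tool_pos: [0.5773, 0.0569, 0.0972]
tcp_rot: [0.007, 1.571, -0.007]
wrist_force: [-0.2, 0.6, -1.8]
width: 0.181
[0.57723346 0.05693532 0.0971352 ] [-0.37970879 -0.09242297 -2.28099797]
304 240 [0.6757 0.0536 0.0586] [72 75 75]
305 240 [0.6773 0.055  0.0592] [77 80 77]
306 240 [0.6796 0.0556 0.0609] [71 77 75]
308 240 [0.6687 0.0712 0.04  ] [60 75 85]
309 240 [0.6706 0.0723 0.041 ] [51 74 87]
310 240 [0.6736 0.0724 0.0438] [53 76 89]
311 240 [0.677  0.0722 0.0471] [47 75 90]
312 240 [0.6804 0.0719 0.0505] [57 82 95]
313 240 [0.6811 0.0741 0.0497] [49 74 88]
314 240 [0.6857 0.0726 0.055 ] [55 81 95]
315 240 [0.689  0.0723 0.0584] [50 76 90]
316 240 [0.6919 0.0724 0.061 ] [57 77 92]
317 240 [0.6947 0.0726 0.0635] [54 76 87]
304 241 [0.6764 0.0531 0.0565] [62 71 72]
305 241 [0.6785 0.054  0.0578] [74 76 76]
306 241 [0.6814 0.0543 0.0604] [82 86 82]
307 241 [0.6808 0.0576 0.0575] [85 89 88]
309 241 [0.6715 0.0718 0.0389] [68 84 90]
310 241 [0.6738 0.0725 0.0406] [54 76 88]
311 241 [0.6767 0.0728 0.0432] [56 76 92]
312 241 [0.6808 0.0717 0.0478] [51 77 93]
313 241 [0.6834 0.0722 0
[... 4534 characters left out ...]
27 0.0736 0.038 ] [45 71 80]
320 250 [0.7058 0.0734 0.0413] [52 74 85]
321 250 [0.7101 0.0721 0.0465] [49 74 85]
312 251 [0.7041 0.0525 0.0514] [58 66 65]
313 251 [0.7061 0.0534 0.0527] [64 68 63]
314 251 [0.7067 0.0556 0.0517] [54 59 62]
318 251 [0.7018 0.0719 0.035 ] [46 71 84]
319 251 [0.7032 0.0735 0.0354] [50 72 84]
320 251 [0.7065 0.0731 0.0388] [43 69 82]
321 251 [0.7099 0.0726 0.0426] [50 71 82]
312 252 [0.7043 0.0526 0.0483] [53 61 53]
313 252 [0.707  0.0528 0.0508] [61 65 62]
314 252 [0.7068 0.0557 0.0485] [55 64 63]
320 252 [0.7075 0.0725 0.037 ] [49 70 82]
321 252 [0.7111 0.0717 0.0411] [41 65 64]
313 253 [0.707  0.053  0.0474] [52 58 47]
314 253 [0.7058 0.0571 0.0432] [53 63 64]
```

View pics/s5d.png

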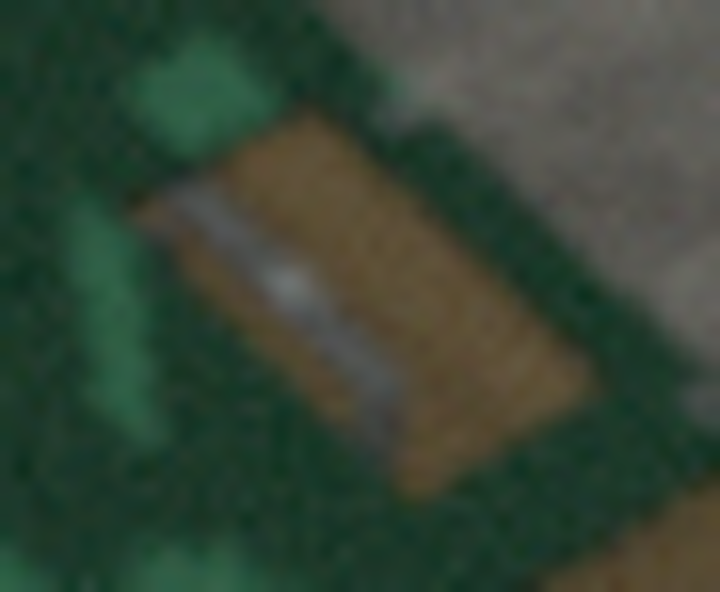

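```bash
python3 -m creep '[[255,[1.5,0,0],0],[255,[0,0,-2],0],[255,[0,0,-2],0],[255,[0,0,-2],0],[255,[0,0,-2],0],[255,[0,0,-1],0],[255,[0,0,-1],0],[255,[0,0,-0.5],0]]';python3 -m creep '[[255,[0,0,-0.5],0],[255,[0,0,-0.5],0],[255,[0,0,-0.5],0],[255,[0,0,-0.5],0],[255,[0,0,-0.5],0],[255,[0,0,0],0],[255,[0,0,0],0],[255,[0,0,0],0]]'
```

```text
time: 7.12
tool_pos: [0.5789, 0.057, 0.0865]
tcp_rot: [0.007, 1.571, -0.007]
wrist_force: [0.1, 0.0, -2.4]
width: 0.174
time: 7.78
tool_pos: [0.5791, 0.057, 0.0843]
tcp_rot: [0.007, 1.571, -0.007]
wrist_force: [0.1, 0.2, -2.5]
width: 0.178
```

```bash
python3 -m creep '[[255,[0,0,-2],0],[255,[0,0,-2],0],[255,[0,0,-2],0],[255,[0,0,-2],0],[255,[0,0,-2],0],[255,[0,0,-1.5],0],[255,[0,0,-0.5],0],[255,[0,0,0],0]]'; python3 -c "
from h import *
z=take('scene','s6');crop(z,'s6d',290,225,335,262,16)
P=cloud(z); q=P[236:262,300:325].reshape(-1,3); q=q[(q[:,2]>.02)&(q[:,2]<.066)&(q[:,1]<.062)]; print(q.round(4)[q[:,0].argsort()][-12:], len(q))"
```

```text
time: 8.45
tool_pos: [0.5788, 0.0569, 0.072]
tcp_rot: [0.007, 1.571, -0.007]
wrist_force: [0.3, 0.2, -2.7]
width: 0.177
[] 0
```

View pics/s6d.png

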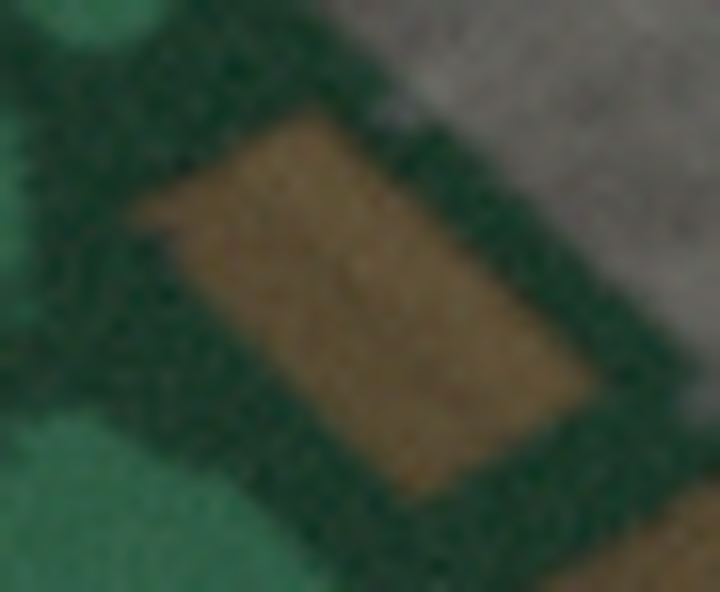

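```bash
python3 -m creep '[[255,[-1,0,0],0],[255,[-2,0,0],0],[255,[-2,0,0],0],[255,[-2,0,0],0],[255,[-2,0,0],0],[255,[-2,0,0],0],[255,[-2,0,0],0],[255,[-2,0,0],0]]'; python3 -m creep '[[255,[-2,0,0],0],[255,[-2,0,0],0],[255,[-2,0,0],0],[255,[-2,0,0],0],[255,[-2,0,0],0],[255,[-2,0,0],0],[255,[-2,0,0],0],[255,[-2,0,0],0]]'; python3 -c "
from h import *
from workcell import read_state
s=read_state(); print(s['tool_pos'],s['wrist_force'],s['torque'])
z=take('top','t7'); z=take('scene','s7'); crop(z,'s7c',220,190,360,310,5)"
```

```text
time: 9.17
tool_pos: [0.5639, 0.057, 0.0724]
tcp_rot: [0.007, 1.571, -0.007]
wrist_force: [0.5, -0.3, -3.2]
width: 0.177
time: 9.83
tool_pos: [0.5479, 0.057, 0.0723]
tcp_rot: [0.007, 1.571, -0.007]
wrist_force: [-0.0, 0.1, -1.4]
width: 0.174
[0.54790884 0.05698788 0.07232164] [-0.02493064  0.0879872  -1.43221603] [-0.01488427 -0.1361826   0.04921271]
```

View pics/t7.png

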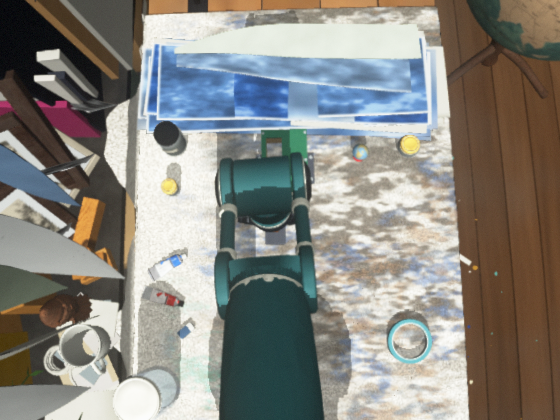

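```bash
python3 -m creep '[[255,[-1.5,0,0],0],[255,[-1.5,0,0],0],[255,[-1.5,0,0],0],[255,[-1,0,0],0],[255,[-1,0,0],0],[255,[-1,0,0],0],[255,[-1,0,0],0],[255,[-0.5,0,0],0]]'
cat > st.py <<'E'
from h import *
from workcell import read_state
s=read_state(); print(s['time'],s['tool_pos'].round(4),s['wrist_force'].round(2),s['torque'].round(3),s['joint_torque'].round(2))
E
python3 st.py
```

```text
time: 10.6
tool_pos: [0.5389, 0.057, 0.0723]
tcp_rot: [0.007, 1.571, -0.007]
wrist_force: [-0.2, -0.3, -2.2]
width: 0.175
10.6 [0.5389 0.057  0.0723] [-0.18 -0.35 -2.17] [-0.011 -0.101 -0.018] [ 3.000e-02 -4.142e+01 -3.157e+01  1.000e-02  2.200e-01  0.000e+00]
```

```bash
python3 -m creep '[[255,[-0.5,0,0],0],[255,[-0.5,0,0],0],[255,[-0.5,0,0],0],[255,[-0.5,0,0],0],[255,[-0.5,0,0],0],[255,[-0.5,0,0],0],[255,[-0.5,0,0],0],[255,[0,0,0],0]]'; python3 st.py; python3 -m creep '[[255,[-0.4,0,0],0],[255,[-0.4,0,0],0],[255,[-0.4,0,0],0],[255,[-0.4,0,0],0],[255,[-0.4,0,0],0],[255,[0,0,0],0],[255,[0,0,0],0],[255,[0,0,0],0]]'; python3 st.py
```

```text
time: 11.27
tool_pos: [0.5354, 0.057, 0.0723]
tcp_rot: [0.007, 1.571, -0.007]
wrist_force: [-0.5, 0.9, -2.4]
width: 0.175
11.2667 [0.5354 0.057  0.0723] [-0.51  0.92 -2.42] [-0.045 -0.103 -0.024] [ 3.000e-02 -4.105e+01 -3.156e+01  1.000e-02  1.500e-01 -0.000e+00]
time: 11.93
tool_pos: [0.5335, 0.057, 0.0723]
tcp_rot: [0.007, 1.571, -0.007]
wrist_force: [-0.2, -0.0, -2.6]
width: 0.18
11.9333 [0.5335 0.057  0.0723] [-0.18 -0.04 -2.56] [ 0.02  -0.11  -0.038] [ 2.000e-02 -4.092e+01 -3.168e+01  1.000e-02  9.000e-02 -0.000e+00]
```

```bash
python3 -m creep '[[255,[-0.4,0,0],0],[255,[-0.4,0,0],0],[255,[-0.4,0,0],0],[255,[-0.4,0,0],0],[255,[0,0,0],0],[255,[0,0,0],0],[255,[0,0,0],0],[255,[0,0,0],0]]'; python3 st.py
```

```text
time: 12.6
tool_pos: [0.5319, 0.057, 0.0723]
tcp_rot: [0.007, 1.571, -0.007]
wrist_force: [0.0, -0.0, -2.1]
width: 0.177
12.6 [0.5319 0.057  0.0723] [ 0.02 -0.01 -2.06] [-0.031  0.023  0.07 ] [ 1.000e-02 -4.080e+01 -3.177e+01  0.000e+00  5.000e-02 -0.000e+00]
```

```bash
python3 -m creep '[[255,[-0.4,0,0],0],[255,[-0.4,0,0],0],[255,[-0.4,0,0],0],[255,[-0.4,0,0],0],[255,[0,0,0],0],[255,[0,0,0],0],[255,[0,0,0],0],[255,[0,0,0],0]]'; python3 st.py
```

```text
time: 13.27
tool_pos: [0.5303, 0.057, 0.0723]
tcp_rot: [0.007, 1.571, -0.007]
wrist_force: [0.6, -0.6, -2.2]
width: 0.176
13.2667 [0.5303 0.057  0.0723] [ 0.57 -0.63 -2.22] [-0.021  0.009 -0.016] [ 0.000e+00 -4.067e+01 -3.182e+01  0.000e+00  2.000e-02 -0.000e+00]
```

```bash
python3 -m creep '[[255,[-0.4,0,0],0],[255,[-0.4,0,0],0],[255,[-0.4,0,0],0],[255,[-0.4,0,0],0],[255,[0,0,0],0],[255,[0,0,0],0],[255,[0,0,0],0],[255,[0,0,0],0]]'; python3 st.py
```

```text
time: 13.93
tool_pos: [0.5287, 0.057, 0.0723]
tcp_rot: [0.007, 1.571, -0.007]
wrist_force: [0.1, 0.4, -1.8]
width: 0.18
13.9333 [0.5287 0.057  0.0723] [ 0.06  0.41 -1.78] [-0.025 -0.019 -0.054] [ 1.000e-02 -4.048e+01 -3.179e+01  0.000e+00  3.000e-02 -0.000e+00]
```

```bash
python3 -m creep '[[255,[-0.4,0,0],0],[255,[-0.4,0,0],0],[255,[-0.4,0,0],0],[255,[-0.4,0,0],0],[255,[0,0,0],0],[255,[0,0,0],0],[255,[0,0,0],0],[255,[0,0,0],0]]'; python3 st.py
```

```text
time: 14.6
tool_pos: [0.5271, 0.057, 0.0722]
tcp_rot: [0.007, 1.571, -0.007]
wrist_force: [0.1, 0.1, -2.1]
width: 0.178
14.6 [0.5271 0.057  0.0722] [ 0.11  0.07 -2.05] [-0.047 -0.024 -0.031] [ 1.000e-02 -4.030e+01 -3.176e+01  0.000e+00  4.000e-02 -0.000e+00]
```

```bash
python3 -m creep '[[255,[-0.3,0,0],0],[255,[-0.3,0,0],0],[255,[-0.3,0,0],0],[255,[-0.3,0,0],0],[255,[0,0,0],0],[255,[0,0,0],0],[255,[0,0,0],0],[255,[0,0,0],0]]'; python3 st.py
```

```text
time: 15.27
tool_pos: [0.5262, 0.0571, 0.0724]
tcp_rot: [0.007, 1.57, -0.007]
wrist_force: [1.3, 0.4, -2.9]
width: 0.175
15.2667 [0.5262 0.0571 0.0724] [ 1.27  0.4  -2.91] [ 0.184 -0.3    0.096] [ -0.38 -40.03 -30.86  -0.15   0.59   0.09]
```

```bash
python3 -m creep '[[255,[-0.3,0,0],0],[255,[-0.3,0,0],0],[255,[-0.3,0,0],0],[255,[-0.3,0,0],0],[255,[0,0,0],0],[255,[0,0,0],0],[255,[0,0,0],0],[255,[0,0,0],0]]'; python3 st.py
```

```text
time: 15.93
tool_pos: [0.526, 0.0569, 0.0726]
tcp_rot: [0.007, 1.568, -0.007]
wrist_force: [5.2, 0.4, -5.5]
width: 0.178
15.9333 [0.526  0.0569 0.0726] [ 5.23  0.36 -5.51] [ 0.124 -0.805  0.139] [ -0.12 -40.53 -29.46  -0.07   1.77   0.09]
```

```bash
python3 -m creep '[[255,[1,0,0],0],[255,[1.5,0,0],0],[255,[2,0,0],0],[255,[2,0,0],0],[255,[0,0,0],0],[255,[0,0,0],0],[255,[0,0,0],0],[255,[0,0,0],0]]'; python3 st.py;  python3 -m creep '[[255,[0,-1,0],0],[255,[0,-1,0],0],[255,[0,-1,0],0],[255,[0,-1,0],0],[255,[0,-1,0],0],[255,[0,-1,0],0],[255,[0,-1,0],0],[255,[0,-1,0],0]]'; python3 st.py
```

```text
time: 16.6
tool_pos: [0.531, 0.0569, 0.0721]
tcp_rot: [0.007, 1.571, -0.007]
wrist_force: [0.4, -0.1, -2.5]
width: 0.18
16.6 [0.531  0.0569 0.0721] [ 0.35 -0.07 -2.48] [ 0.013 -0.082  0.007] [-1.000e-02 -4.074e+01 -3.187e+01 -0.000e+00  1.000e-02  0.000e+00]
time: 17.27
tool_pos: [0.5313, 0.0489, 0.0723]
tcp_rot: [0.007, 1.571, -0.007]
wrist_force: [0.2, 0.2, -1.7]
width: 0.174
17.2667 [0.5313 0.0489 0.0723] [ 0.16  0.22 -1.72] [ 0.07  -0.084  0.045] [-2.100e-01 -4.067e+01 -3.183e+01 -1.200e-01  2.000e-02  8.000e-02]
```

```bash
python3 -m creep '[[255,[0,-1.5,0],0],[255,[0,-2,0],0],[255,[0,-2,0],0],[255,[0,-2,0],0],[255,[0,-2,0],0],[255,[0,-2,0],0],[255,[0,-2,0],0],[255,[0,-2,0],0]]'; python3 st.py;  python3 -m creep '[[255,[0,-2,0],0],[255,[0,-2,0],0],[255,[0,-2,0],0],[255,[0,-2,0],0],[255,[0,-2,0],0],[255,[0,-2,0],0],[255,[0,-2,0],0],[255,[0,0,0],0]]'; python3 st.py
```

```text
time: 17.93
tool_pos: [0.5313, 0.0332, 0.0723]
tcp_rot: [0.007, 1.571, -0.007]
wrist_force: [-0.5, 0.2, -2.5]
width: 0.18
17.9333 [0.5313 0.0332 0.0723] [-0.46  0.22 -2.46] [ 0.156 -0.068  0.041] [-1.100e-01 -4.050e+01 -3.179e+01 -1.300e-01  3.000e-02  1.100e-01]
time: 18.6
tool_pos: [0.5313, 0.019, 0.0723]
tcp_rot: [0.007, 1.571, -0.007]
wrist_force: [-0.7, -0.3, -1.7]
width: 0.177
18.6 [0.5313 0.019  0.0723] [-0.72 -0.32 -1.68] [ 0.005 -0.049 -0.038] [-8.000e-02 -4.046e+01 -3.181e+01 -2.000e-02  1.000e-02 -4.000e-02]
```

```bash
python3 -m creep '[[255,[0,-1,0],0],[255,[0,-1,0],0],[255,[0,-1,0],0],[255,[0,-1,0],0],[255,[0,-1,0],0],[255,[0,-1,0],0],[255,[0,-1,0],0],[255,[0,0,0],0]]'; python3 st.py;  python3 -m creep '[[255,[0,-1,0],0],[255,[0,-1,0],0],[255,[0,-1,0],0],[255,[0,-1,0],0],[255,[0,0,0],0],[255,[0,0,0],0],[255,[0,0,0],0],[255,[0,0,0],0]]'; python3 st.py
```

```text
time: 19.27
tool_pos: [0.5312, 0.0122, 0.0723]
tcp_rot: [0.007, 1.571, -0.007]
wrist_force: [0.4, 0.9, -2.8]
width: 0.175
19.2667 [0.5312 0.0122 0.0723] [ 0.43  0.88 -2.76] [ 0.039 -0.042  0.044] [ -0.17 -40.46 -31.85  -0.06   0.     0.  ]
time: 19.93
tool_pos: [0.5313, 0.0084, 0.0723]
tcp_rot: [0.007, 1.571, -0.007]
wrist_force: [0.4, -1.2, -2.4]
width: 0.174
19.9333 [0.5313 0.0084 0.0723] [ 0.38 -1.2  -2.44] [ 0.014  0.003 -0.03 ] [-2.000e-02 -4.046e+01 -3.185e+01 -0.000e+00  1.000e-02  0.000e+00]
```

```bash
python3 -m creep '[[255,[0,-0.5,0],0],[255,[-1,0.2,0],0],[255,[-1,0.2,0],0],[255,[-1,0.2,0],0],[255,[-1,0.2,0],0],[255,[-1,0.2,0],0],[255,[-1,0,0],0],[255,[0,0,0],0]]'; python3 st.py;  python3 -m creep '[[255,[-0.5,0,0],0],[255,[-0.5,0,0],0],[255,[-0.5,0,0],0],[255,[-0.5,0,0],0],[255,[0,0,0],0],[255,[0,0,0],0],[255,[0,0,0],0],[255,[0,0,0],0]]'; python3 st.py
```

```text
time: 20.6
tool_pos: [0.5251, 0.009, 0.0723]
tcp_rot: [0.007, 1.571, -0.007]
wrist_force: [0.5, -0.4, -1.8]
width: 0.177
20.6 [0.5251 0.009  0.0723] [ 0.54 -0.39 -1.84] [ 0.083 -0.005  0.072] [-1.700e-01 -3.965e+01 -3.158e+01 -7.000e-02  9.000e-02  3.000e-02]
time: 21.27
tool_pos: [0.5232, 0.009, 0.0723]
tcp_rot: [0.007, 1.571, -0.007]
wrist_force: [-0.4, 0.3, -1.6]
width: 0.18
21.2667 [0.5232 0.009  0.0723] [-0.36  0.32 -1.61] [ 0.057 -0.042 -0.002] [-9.000e-02 -3.949e+01 -3.161e+01 -4.000e-02  8.000e-02  2.000e-02]
```

```bash
python3 -m creep '[[255,[-0.5,0,0],0],[255,[-0.5,0,0],0],[255,[-0.5,0,0],0],[255,[-0.5,0,0],0],[255,[0,0,0],0],[255,[0,0,0],0],[255,[0,0,0],0],[255,[0,0,0],0]]'; python3 st.py
```

```text
time: 21.93
tool_pos: [0.5212, 0.009, 0.0723]
tcp_rot: [0.007, 1.571, -0.007]
wrist_force: [0.2, -0.3, -2.3]
width: 0.176
21.9333 [0.5212 0.009  0.0723] [ 0.2  -0.29 -2.33] [-0.034 -0.073  0.014] [-7.000e-02 -3.930e+01 -3.164e+01 -3.000e-02  6.000e-02  1.000e-02]
```

```bash
python3 -m creep '[[255,[-1,0,0],0],[255,[-2,0,0],0],[255,[-2,0,0],0],[255,[-2,0,0],0],[255,[-2,0,0],0],[255,[-2,0,0],0],[255,[-2,0,0],0],[255,[-2,0,0],0]]'; python3 st.py;  python3 -m creep '[[255,[-2.5,0,0],0],[255,[-2.5,0,0],0],[255,[-2.5,0,0],0],[255,[-2.5,0,0],0],[255,[-2.5,0,0],0],[255,[-2.5,0,0],0],[255,[-2.5,0,0],0],[255,[-2.5,0,0],0]]'; python3 st.py;python3 -c "
from h import *
z=take('top','t9');crop(z,'t9c',250,120,310,220,6);z=take('scene','s9');crop(z,'s9c',220,190,360,310,5)"
```

```text
time: 22.6
tool_pos: [0.506, 0.0089, 0.0723]
tcp_rot: [0.007, 1.571, -0.007]
wrist_force: [0.6, -0.1, -1.9]
width: 0.18
22.6 [0.506  0.0089 0.0723] [ 0.63 -0.06 -1.92] [-0.01  -0.056  0.023] [ 1.00e-02 -3.74e+01 -3.15e+01 -1.00e-02  1.90e-01  0.00e+00]
time: 23.27
tool_pos: [0.486, 0.0089, 0.0723]
tcp_rot: [0.007, 1.571, -0.007]
wrist_force: [1.1, -0.2, -2.0]
width: 0.179
23.2667 [0.486  0.0089 0.0723] [ 1.08 -0.24 -1.97] [-0.017 -0.163  0.054] [ 0.000e+00 -3.512e+01 -3.141e+01 -1.000e-02  2.000e-01  0.000e+00]
```

View pics/t9c.png

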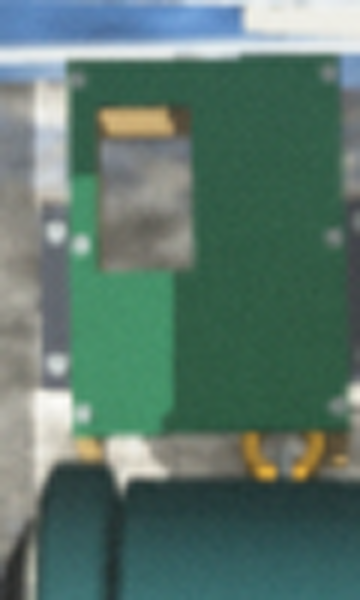

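The bush shows at the mouth in the right lane (crop 284,455) and the sight opening is empty, so the shift worked. I'll keep drawing it out.

```bash
python3 -m creep '[[255,[-2.5,0,0],0],[255,[-3,0,0],0],[255,[-3,0,0],0],[255,[-3,0,0],0],[255,[-3,0,0],0],[255,[-3,0,0],0],[255,[-3,0,0],0],[255,[-3,0,0],0]]'; python3 -m creep '[[255,[-3,0,0],0],[255,[-3,0,0],0],[255,[-3,0,0],0],[255,[-3,0,0],0],[255,[-3,0,0],0],[255,[-3,0,0],0],[255,[-2,0,0],0],[255,[-1,0,0],0]]'; python3 st.py; python3 -m creep '[[255,[2,0,0],0],[255,[3,0,0],0],[255,[0,0,0],0],[255,[0,0,0],0],[255,[0,0,0],0],[255,[0,0,0],0],[255,[0,0,0],0],[255,[0,0,0],0]]'; python3 st.py; python3 -c "
from h import *
z=take('top','t10');crop(z,'t10c',250,120,310,230,5);z=take('scene','s10');crop(z,'s10c',200,190,340,310,5)"
```

```text
time: 24.03
tool_pos: [0.4624, 0.009, 0.0723]
tcp_rot: [0.007, 1.571, -0.007]
wrist_force: [0.2, -0.4, -2.2]
width: 0.176
time: 24.7
tool_pos: [0.4414, 0.009, 0.0723]
tcp_rot: [0.007, 1.571, -0.007]
wrist_force: [0.8, 0.4, -1.1]
width: 0.179
24.7 [0.4414 0.009  0.0723] [ 0.75  0.4  -1.14] [ 0.026 -0.132 -0.007] [ 1.000e-02 -3.030e+01 -3.115e+01 -1.000e-02  2.300e-01  0.000e+00]
time: 25.37
tool_pos: [0.4466, 0.009, 0.0722]
tcp_rot: [0.007, 1.571, -0.007]
wrist_force: [0.2, -0.7, -2.6]
width: 0.178
25.3667 [0.4466 0.009  0.0722] [ 0.19 -0.69 -2.61] [-0.002 -0.024  0.005] [-0.000e+00 -3.111e+01 -3.155e+01 -0.000e+00  1.000e-02  0.000e+00]
```

View pics/t10c.png

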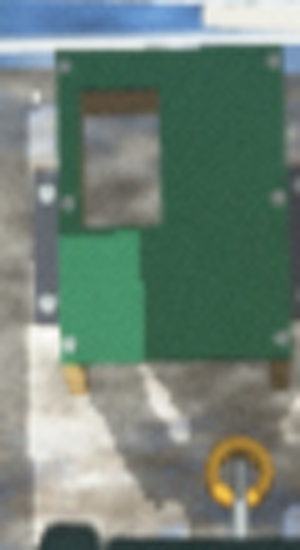

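View pics/s10c.png

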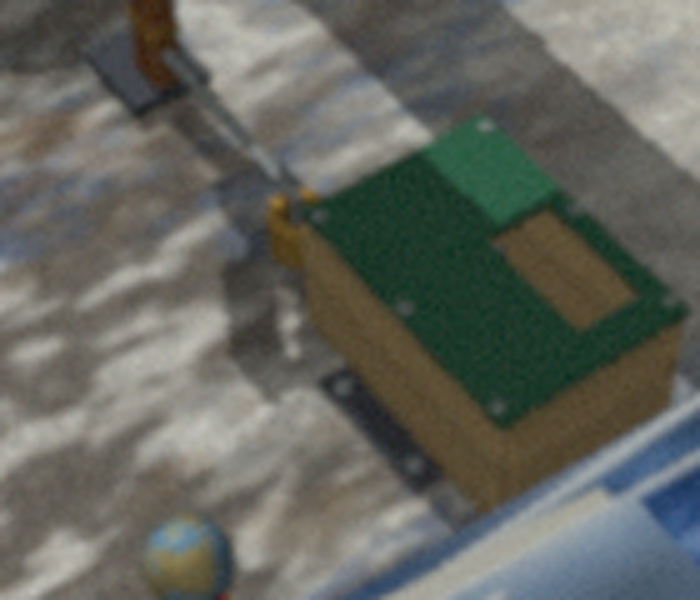

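```bash
python3 -m creep '[[255,[0,0,2],0],[255,[0,0,3],0],[255,[0,0,4],0],[255,[0,0,4],0],[255,[0,0,4],0],[255,[0,0,5],0],[255,[0,0,5],0],[255,[0,0,3],0]]'; python3 st.py; python3 -m creep '[[255,[0,-5,0],0],[255,[0,-10,0],0],[255,[0,-10,0],0],[255,[0,-10,0],0],[255,[0,-10,0],0],[255,[0,-10,0],0],[255,[0,-5,0],0],[255,[0,0,0],0]]'; python3 st.py; python3 -c "
from h import *
z=take('top','t11');crop(z,'t11c',250,120,350,250,5)"
```

```text
time: 26.13
tool_pos: [0.4473, 0.0089, 0.1033]
tcp_rot: [0.007, 1.57, -0.007]
wrist_force: [-0.1, 0.4, -2.1]
width: 0.175
26.1333 [0.4473 0.0089 0.1033] [-0.1   0.4  -2.06] [ 0.025 -0.043 -0.01 ] [ 1.000e-02 -2.975e+01 -3.266e+01 -0.000e+00  2.000e-02 -0.000e+00]
time: 26.8
tool_pos: [0.4467, -0.0524, 0.1022]
tcp_rot: [0.008, 1.571, -0.009]
wrist_force: [-0.5, -0.1, -2.1]
width: 0.18
26.8 [ 0.4467 -0.0524  0.1022] [-0.55 -0.12 -2.09] [ 0.005 -0.009  0.005] [-3.400e-01 -3.049e+01 -3.298e+01 -9.000e-02  1.000e-02 -1.400e-01]
```

View pics/t11c.png

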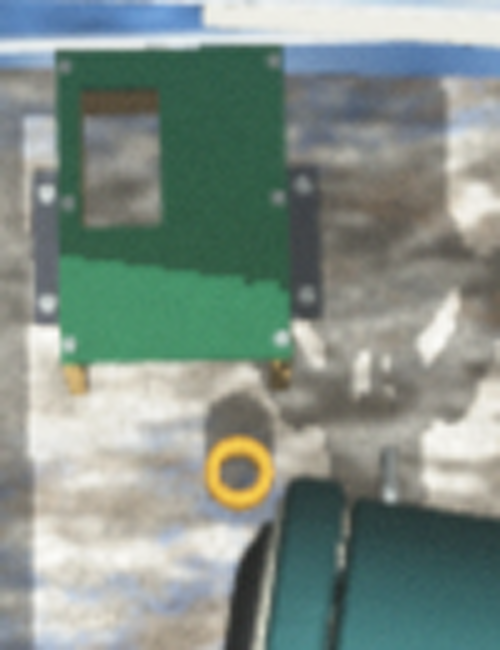

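The bush stands free at crop (240,471), about 39 mm in front of the mouth. The shank is well to the right of it at crop (389,475). Next I lower the pick onto its foot.

```bash
python3 -m creep '[[255,[0,0,-4],0],[255,[0,0,-6],0],[255,[0,0,-6],0],[255,[0,0,-5],0],[255,[0,0,-4],0],[255,[0,0,-3],0],[255,[0,0,-1.5],0],[255,[0,0,0],0]]'; python3 st.py; python3 -m creep '[[255,[0,0,-0.4],0],[255,[0,0,-0.4],0],[255,[0,0,-0.4],0],[255,[0,0,-0.3],0],[255,[0,0,0],0],[255,[0,0,0],0],[255,[0,0,0],0],[255,[0,0,0],0]]'; python3 st.py
```

```text
time: 27.52
tool_pos: [0.4464, -0.0509, 0.0723]
tcp_rot: [0.007, 1.572, -0.007]
wrist_force: [-0.5, 0.4, -1.8]
width: 0.173
27.5167 [ 0.4464 -0.0509  0.0723] [-0.52  0.39 -1.79] [-0.089 -0.011  0.036] [ 2.000e-02 -3.135e+01 -3.157e+01 -0.000e+00 -6.000e-02  0.000e+00]
time: 28.18
tool_pos: [0.4468, -0.0511, 0.0713]
tcp_rot: [0.007, 1.571, -0.007]
wrist_force: [0.4, 0.7, -2.1]
width: 0.173
28.1833 [ 0.4468 -0.0511  0.0713] [ 0.39  0.69 -2.13] [ 0.037  0.013 -0.018] [  0.   -31.48 -31.49  -0.     0.    -0.  ]
```

```bash
python3 -m creep '[[255,[0,0,-0.3],0],[255,[0,0,-0.3],0],[255,[0,0,-0.3],0],[255,[0,0,-0.3],0],[255,[0,0,0],0],[255,[0,0,0],0],[255,[0,0,0],0],[255,[0,0,0],0]]'; python3 st.py
```

```text
time: 28.85
tool_pos: [0.4467, -0.051, 0.0701]
tcp_rot: [0.007, 1.571, -0.007]
wrist_force: [-0.3, -0.4, -2.7]
width: 0.176
28.85 [ 0.4467 -0.051   0.0701] [-0.27 -0.36 -2.68] [-0.034  0.008 -0.047] [ 0.000e+00 -3.152e+01 -3.143e+01 -0.000e+00  1.000e-02 -0.000e+00]
```

```bash
python3 -m creep '[[255,[0,0,-0.3],0],[255,[0,0,-0.3],0],[255,[0,0,-0.3],0],[255,[0,0,0],0],[255,[0,0,0],0],[255,[0,0,0],0],[255,[0,0,0],0],[255,[0,0,0],0]]'; python3 st.py
```

```text
time: 29.52
tool_pos: [0.4469, -0.0511, 0.0699]
tcp_rot: [0.007, 1.571, -0.007]
wrist_force: [-2.1, -1.0, 4.6]
width: 0.176
29.5167 [ 0.4469 -0.0511  0.0699] [-2.1  -0.98  4.57] [0.08  0.588 0.032] [  0.14 -28.82 -30.     0.09  -1.01   0.04]
```

```bash
python3 -m creep '[[200,[0,0,0],0],[180,[0,0,0],0],[150,[0,0,0],0],[100,[0,0,0],0],[50,[0,0,0],0],[0,[0,0,0],0],[0,[0,0,0],0],[0,[0,0,0],0]]' 20; python3 st.py; python3 -m creep '[[0,[0,0,5],0],[0,[0,0,10],0],[0,[0,0,20],0],[0,[0,0,30],0],[0,[0,0,30],0],[0,[0,0,30],0],[0,[0,0,20],0],[0,[0,0,0],0]]'; python3 -c "
from h import *
z=take('wrist','w12');z=take('top','t12');z=take('scene','s12');crop(z,'s12c',100,170,300,320,4)"
```

```text
time: 30.18
tool_pos: [0.4468, -0.051, 0.0691]
tcp_rot: [0.007, 1.571, -0.007]
wrist_force: [-0.4, -0.3, 0.1]
width: 1.002
30.1833 [ 0.4468 -0.051   0.0691] [-0.37 -0.26  0.14] [-0.035  0.002 -0.044] [  0.   -30.57 -30.39  -0.     0.     0.  ]
time: 30.85
tool_pos: [0.4504, -0.0516, 0.221]
tcp_rot: [0.005, 1.56, -0.008]
wrist_force: [-0.4, -0.8, 0.4]
width: 0.997
```

View pics/w12.png

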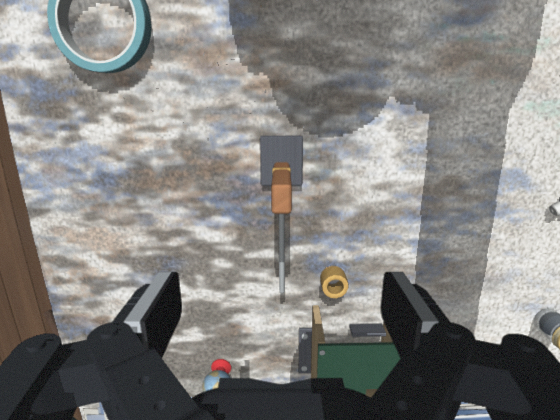

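View pics/s12c.png

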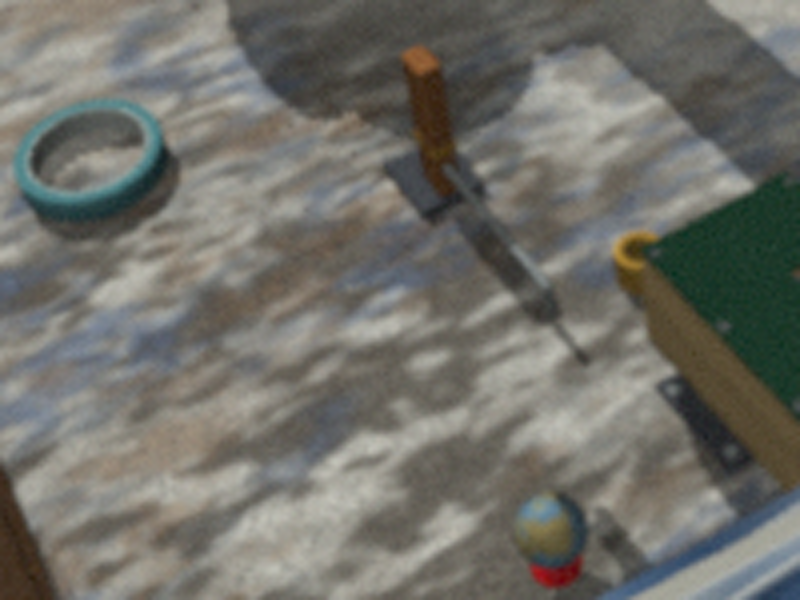

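Run:
```python
from h import *
z=ld("w12")
b=onz(z,[(334,290)],.024)[0]; h=onz(z,[(282,297)],.028)[0]; m=onz(z,[(313,310)],0)[0]
P=cloud(z); print("bush",b.round(4),"hook",h.round(4),"dist",np.hypot(*(b-h)[:2]).round(4)); 
q=P[270:298,320:348].reshape(-1,3); q=q[q[:,2]>.015]; print("bush top z",np.median(q[q[:,2]>.02][:,2]),q.mean(0))
print("handle top",P[200,282],P[150,282])
a,c=ld("top0"),ld("t12")
for n,(x0,y0,x1,y1) in dict(ink=(395,130,425,160),globe=(350,142,372,166),jar=(155,172,185,200)).items():
    print(n,cv2.absdiff(a["im"][y0:y1,x0:x1],c["im"][y0:y1,x0:x1]).mean())
crop(c,'t12c',140,110,440,310,2)
```

```text
bush [0.576  0.0065 0.024 ] hook [ 0.5819 -0.0513  0.028 ] dist 0.0581
bush top z 0.023029385560458582 [0.57056019 0.00696929 0.02166622]
handle top [ 0.44717534 -0.05053306  0.10723735] [ 0.42340884 -0.05014471  0.00705515]
ink 9.864074074074074
globe 11.856691919191919
jar 9.126984126984127
```

```bash
true
```

```text
(no output)
```

View pics/t12c.png

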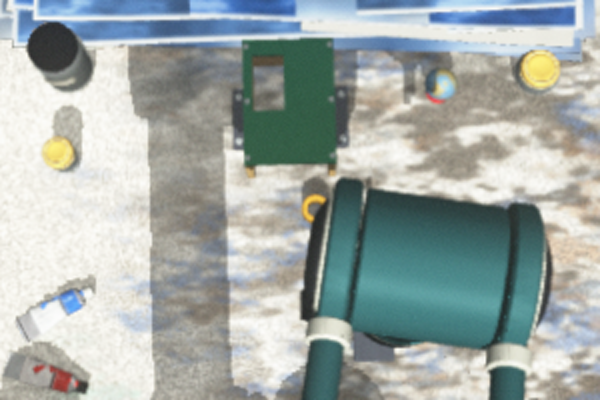

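The last pictures show three things:
- **Bush:** it stands upright, with its top measured at 23 mm and its centre about 35–39 mm before the mouth.
- **Pick:** it stands upright, with the handle top measured at 107 mm and the hook about 58 mm from the bush.
- **Bystanders:** both jars and the toy globe are where they were at the start.

Handing in now.

```bash
python3 -c "
from workcell import finish_job
print(finish_job())"
```

```text
the job is handed in; nothing more can be done
None
```

I drew the bush out through the right lane and handed the job in at about 31 s. It stands upright in front of the feeder, and the pick stands upright beside it.

- **How it went:** I hooked the bush by its bore and drew it gently against the stop, feeling about 5 N at contact. I backed off 5 mm, shifted it sideways into the right lane and drew it out of the mouth. Apart from the stop contact, the wrist force showed no jam. The first wrist picture also caught the stop through the mouth, putting its rear face about 33 mm in. I used that to know where to slow down; the contact I felt was 2–3 mm nearer the mouth, which is within the error.
- **Bush at the end:** its top measured about 23 mm (24 mm nominal), and its centre lies about 35–39 mm before the mouth.
- **Pick at the end:** it is upright on its foot, let go, with the handle top measured at 107 mm (108 mm nominal). The hook is about 58 mm from the bush's centre.
- **Bystanders:** the jars and the toy globe look unmoved by eye. The picture difference against the start was inconclusive because the arm's shadow and the lighting had changed.
- **Disagreements:** the cameras differed by 2–4 mm in world position, so I worked relative to the feeder. I never saw the bush while it was in the right lane's opening. I judged the shift from the free pass beyond the stop and from seeing the bush emerge at the mouth on the right-lane side.

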